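# Sweep the counted pralines into the trough of the counting tray and shut its cover

### The job

Sweep the five square wrapped pralines with your fingers across the deck of the counting tray and down into its trough, picking nothing up and leaving the long wrapped bar lying where it is. When all five are in the trough, push the trough's hinged cover fully shut over them, and leave everything else on the counter undisturbed.

Things in the scene. Friction and masses are not known exactly. Their poses are not given: they have to be found in the camera images.
- counting_tray: aluminium counting tray, fixed: 218 mm (its x, away from the robot) by 226 mm (its y); origin on the counter under its middle, z up. Flat deck 50 mm above the counter, x = -0.044 to 0.106, y = -0.110 to 0.110; a 3 mm wall round the deck's rear and two sides ends in a bead 61 mm above the counter
- deck_edge (a point): middle of the deck's straight near edge (tray x = -0.044, level with the deck). It has no rim: beyond it, towards the robot, the deck drops into the trough
- trough_in (a point): centre of the trough's floor, 8 mm above the counter. The trough is 62 mm wide in tray x (-0.106 to -0.044), 220 mm long in tray y; front wall 3 mm thick, top 59 mm above the counter. At its left (+y) end a ramp rises from about y = 0.07 to a low pouring mouth 40 mm above the counter
- trough_cover (a joint): hinge of the trough's sheet-steel cover (64 x 216 x 2 mm), along the tray's y on top of the front wall (x = -0.109, 60 mm above the counter). 0 = shut, lying level over the trough, 1.571 = standing upright; it starts open at 1.6 to 1.74, leaning slightly towards the robot (stop at 1.75). Stiff: stays where left; 1 to 2 N at its free edge swings it
- cover_edge (a point): middle of the cover's free edge, 64 mm from the hinge line, where a 36 mm wide thumb tab sticks out 8 mm further; level with the tray's rim when the cover is shut
- praline_0: square praline in copper foil, 28 x 28 x 12 mm high, origin at the centre of its underside; starts flat on the deck. To be swept into the trough
- praline_1: square praline in copper foil, 28 x 28 x 12 mm high, origin at the centre of its underside; starts flat on the deck. To be swept into the trough
- praline_2: square praline in copper foil, 28 x 28 x 12 mm high, origin at the centre of its underside; starts flat on the deck. To be swept into the trough
- praline_3: square praline in copper foil, 28 x 28 x 12 mm high, origin at the centre of its underside; starts flat on the deck. To be swept into the trough
- praline_4: square praline in copper foil, 28 x 28 x 12 mm high, origin at the centre of its underside; starts flat on the deck. To be swept into the trough
- long_bar: long bar in the same copper foil, 56 (its x) x 18 x 10 mm high, origin at the centre of its underside; lies on the deck near its left or right side, pointing at the trough. Stays where it is
- petit_box: small dark-brown card gift box, 56 x 62 x 50 mm high, standing left of the tray by the pouring mouth; origin at the centre of its underside. Not part of the job
- spool_a: ribbon spool lying flat with brown end discs, about 72 mm across, 26 mm high, on the counter left of the tray; origin at the centre of its underside. Not part of the job
- seal_roll: white roll of paper seals lying flat, 69 mm across, 26 mm high, on the counter right of the tray, in front of the wooden chest; origin at the centre of its underside. Not part of the job
- jar: glass jar of cocoa beans with a wooden stopper, 63 mm across, 85 mm high, on the counter right of the tray and behind the chest's left end; origin at the centre of its underside. Not part of the job
- pen: black marker pen, 135 mm long, 13 mm thick, lying on the counter left of the tray; origin at the centre of its underside. Not part of the job
There are look-alikes about, which are no part of the job. Leave any black look-alike of the praline_2 alone.

How it is judged:
By the outcome, as a careful person would: the job done as asked, in the order asked, and still so for the second after the job is handed in, with the robot touching nothing.
It also fails if it takes over 58 s, if anything falls off the work surface, if the arm or the gripper's body presses on something with over 40 N, if the wrist force passes 120 N, or if a joint passes its speed limit or range.

### The arm

A 6-joint arm with a two-finger parallel gripper is mounted at the origin on a cart in front of the work surface, level with it; the furniture and walls round the work are solid. World frame = base frame: x ahead of the robot, y to its left, z up, the work surface at z = 0. Lengths are in m, angles in rad, forces in N, time in s.
With the tool pointing down it reaches from about 0.325 to 0.875 m from the base axis. Payload 4.4 kg.
Tool frame: the origin (TCP) lies midway between the tips of the shut fingers; the grasp point (between the pads) lies 19 mm behind it (env.grasp_offset is the distance from the TCP to the grasp point, in m); z points along the fingers, y is the line along which they close (so a half turn about z gives the same grasp; the last joint's range is limited). The gripper opens to 85 mm and grips with 20 to 120 N. Pads are 22 mm wide; open, the fingers measure 114 mm over their backs; the gripper's body (76 mm by 85 mm) begins 54 mm behind the grasp point. The pads swing forward as they close: fully open they stand 13 mm farther back than shut.
Start: joints at [1.089, 0.207, 1.542, -0, 1.393, -0.15], TCP at [0.187, 0.544, 0.231] pointing down, gripper open.
Joint ranges: [-2.73, 2.73], [-0.86, 2.22], [0.23, 2.46], [-1.11, 4.25], [0.08, 2.63], [-2.82, 2.82]. Speed limits (rad/s): [2.79, 2.79, 3.14, 3.14, 3.14, 3.14].

### API

Orientations are given as a 3x3 rotation matrix whose columns are the frame's x, y, z axes.
In Python, from plant import env gives the robot as it stands.
- The arm moves only by the tool send_rows, never from a script. Its arguments are lists of equal length, an entry for each row: "delta_pos": the shift along the tool's x, y, z in mm, a list of three; "rot": the turn, a rotation vector about the tool's x, y, z in rad, a list of three. A call has exactly 10 rows; each row shifts and turns the commanded pose from where the row before left it, along the tool's axes as they then stand; what a row does not reach is not made up. A row lasts 1/10 s, in which the tool goes at most 50 mm and 8.59 degrees, less where a joint would pass 70% of its speed; a pose out of reach is approached as far as the arm can. A call is refused whole if a number of a shift passes 50 or a number of a turn 0.15, either way. A call with a gripper value outside its range is refused whole. "hand" is the finger opening in mm, from 0 to 85.4, set as the call begins (left out, the last holds). The fingers move at their own pace and stop on an object; "newtons" is the grip in N (left out, the last holds). Time passes only in rows, so rows that do not move let the fingers close, or fill a call up. It gives the time, the measured TCP pose, the force, the opening and the grip force at its end, in the units of the state.
- env.sense(): the state, without advancing time (a new reading comes with each control period).
- env.capture(name): name is "scene" or "side" or "wrist"; returns the picture (400x640x3 uint8, red, green, blue); there is no depth.
- env.camera_info(name): a dict with "mtx" (3x3 intrinsics, pixels), "R" (3x3) and "t" (3): a world point X has camera coordinates R X + t. Camera axes: x right, y down, z forward; pixel columns grow to the right and rows downward; lengths in m; the calibration is good to about 2 mm. A picture is of the moment at which its call begins: read the wrist's pose just before it. camera_info takes no time and is no camera call; for the wrist camera it gives the pose at the moment of the call.
- env.finish_job(): hands the job in; it is judged then, once.
The state is a dict: "time_s": time; "qpos": joint angles; "dq": joint speeds; "joint_torque": joint torques, N m; "ee_pos": TCP position; "eef_rot": TCP orientation; "contact_force": force on the tool from outside, world axes, zero at the start; "moment": the same for the moment, N m; "grip_width": finger opening in m; "grip_force": force on a finger pad.
Only numpy, scipy, OpenCV 4.12 (cv2) and the standard library are available. Lean on these libraries where they do the work, as an engineer would, in place of code of your own. Each camera call takes 0.05 s, during which the arm holds its last target. There are 200 camera calls.

## Working session

There is one attempt and no reset: what is moved stays moved. The work goes in short steps, Python scripts to look and compute and a tool call to move; the robot and the scene stay as the last step left them, time stands still between calls to the robot, and variables do not carry over. Pictures are saved under pics/ and viewed, at most 12 in all, crops included, and the job is handed in when it is done.

Besides the shell and the picture viewer there is one more tool, called by a JSON object that holds its "api" and its "payload". send_rows: Moves the arm, as the interface text tells. Its arguments: {"type":"object","properties":{"delta_pos":{"type":"array"},"rot":{"type":"array"},"hand":{"type":"number"},"newtons":{"type":"number"}},"required":["delta_pos","rot"]}

```bash
mkdir -p pics; cat > h.py <<'E'
import numpy as np,cv2
from plant import env
def snap(n,f):
    i=env.camera_info(n); im=env.capture(n); cv2.imwrite('pics/'+f,im[:,:,::-1]); return im,i
def ray(i,u,v,z):
    M=np.array(i['mtx']);R=np.array(i['R']);t=np.array(i['t'])
    c=-R.T@t; d=R.T@np.linalg.solve(M,[u,v,1.]); return c+d*(z-c[2])/d[2]
def proj(i,X):
    p=np.array(i['mtx'])@(np.array(i['R'])@np.array(X)+np.array(i['t'])); return p[:2]/p[2]
E
python3 - <<'E'
from h import *
for n in('scene','side'):
    im,i=snap(n,n+'0.png'); R=np.array(i['R']); print(n,-R.T@np.array(i['t']),R[2],i['mtx'][0][0])
s=env.sense();print(s['time_s'],s['ee_pos'],np.round(s['eef_rot'],3),s['grip_width'])
E
```

```text
scene [ 1.11940248 -0.19708353  1.09083477] [-0.48581347  0.38586248 -0.78428019] 468.0427572271371
side [0.29929161 0.87576046 0.67428034] [ 0.24359907 -0.68422831 -0.68737989] 371.23204946120944
0.1 [0.1870091  0.54301575 0.23023439] [[-0.945  0.326 -0.001]
 [ 0.326  0.945 -0.002]
 [ 0.    -0.002 -1.   ]] 0.08557572956090213
```

View pics/scene0.png

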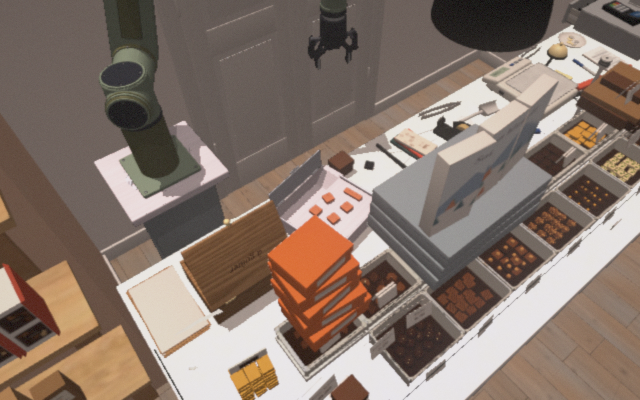

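View pics/side0.png

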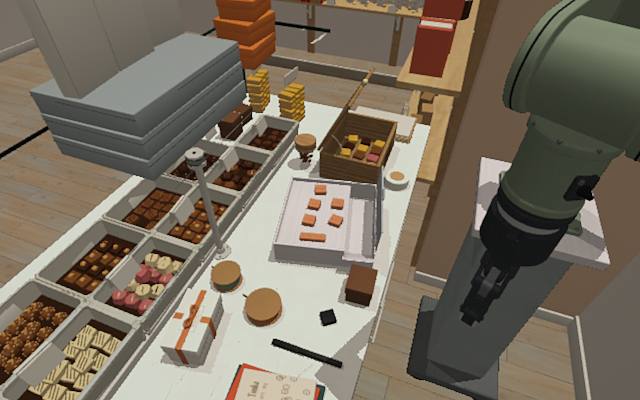

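The side view shows the tray around (325,215). The five pralines are at about (320,190), (314,204), (337,204), (309,219) and (335,221), and the bar is at (313,237). The black look-alike is at (327,317), the box at (361,285), and the cover stands at the right edge (378,215).

```bash
python3 - <<'E'
from h import *
for n,box in(('side',(265,380,170,265)),('scene',(285,370,180,235))):
    im=cv2.imread(f'pics/{n}0.png');i=env.camera_info(n)
    h=cv2.cvtColor(im,cv2.COLOR_BGR2HSV);x0,x1,y0,y1=box
    m=((h[...,0]<14)&(h[...,1]>110)&(h[...,2]>110)).astype(np.uint8)
    k=np.zeros_like(m);k[y0:y1,x0:x1]=m[y0:y1,x0:x1]
    N,l,st,c=cv2.connectedComponentsWithStats(k)
    for j in range(1,N):
        if st[j,4]<12: continue
        ct=cv2.findContours((l==j).astype(np.uint8),0,2)[0][0][:,0]
        P=np.array([ray(i,u,v,.058)[:2] for u,v in ct]);r=cv2.minAreaRect((P*1000).astype(np.float32))
        print(n,c[j].round(1),st[j,4],ray(i,*c[j],.057)[:2].round(4),np.round(r[1]),round(r[2]))
im=cv2.imread('pics/side0.png')[165:285,255:405];cv2.imwrite('pics/c1.png',cv2.resize(im,None,fx=5,fy=5,interpolation=2))
im=cv2.imread('pics/scene0.png')[145:245,260:390];cv2.imwrite('pics/c2.png',cv2.resize(im,None,fx=6,fy=6,interpolation=2))
E
```

```text
side [320.1 188.6] 86 [0.5356 0.2199] [25. 27.] 21
side [314.2 203.1] 92 [0.5303 0.2744] [28. 27.] 6
side [337.4 202.6] 88 [0.479  0.2524] [27. 28.] 11
side [308.8 219.1] 108 [0.5228 0.3284] [28. 27.] 6
side [335.6 219.7] 103 [0.4647 0.3079] [27. 27.] 86
side [312.3 236.2] 152 [0.4964 0.3739] [54. 18.] 15
scene [352.5 193.7] 91 [0.4991 0.3727] [55. 17.] 14
scene [327.8 197.6] 76 [0.467  0.3086] [27. 27.] 85
scene [346.5 206.7] 77 [0.5246 0.3297] [26. 28.] 12
scene [314.9 225.4] 589 [0.5214 0.2223] [130.  97.] 52
scene [332.9 217.9] 84 [0.5316 0.2759] [29. 26.] 1
```

View pics/c1.png

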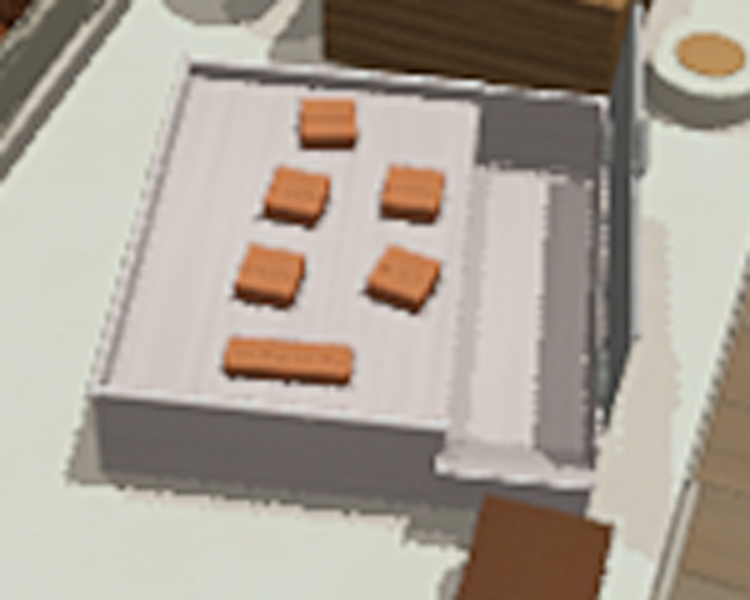

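View pics/c2.png

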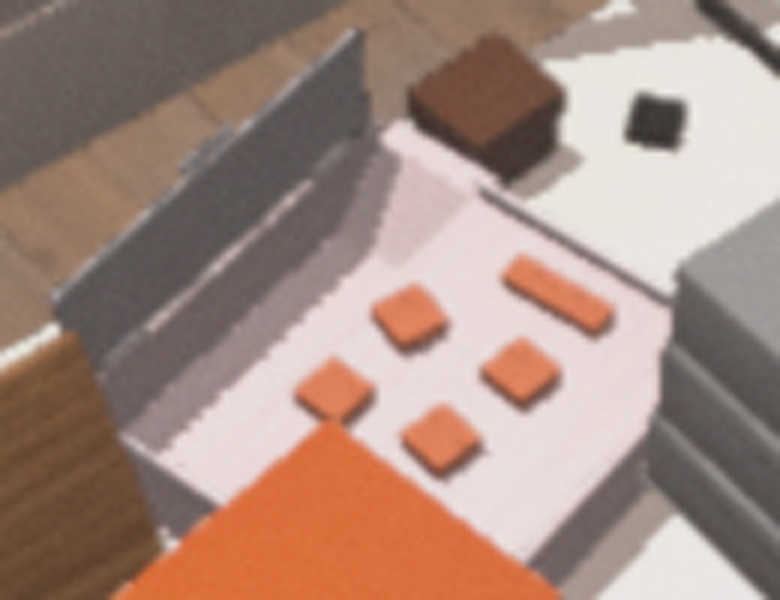

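```bash
python3 - <<'E'
from h import *
i=env.camera_info('side')
T={'RL':((97,392),.061,(.109,.113)),'RR':((188,67),.061,(.109,-.113)),'FR':((606,98),.060,(-.109,-.113)),'EL':((447,425),.05,(-.044,.110)),'ER':((478,108),.05,(-.044,-.110))}
A=[];B=[]
for k,((u,v),z,t) in T.items():
    p=ray(i,255+(u-2)/5,165+(v-2)/5,z);print(k,p.round(4));A.append(t);B.append(p[:2])
A=np.array(A);B=np.array(B);a=A-A.mean(0);b=B-B.mean(0)
th=np.arctan2((a[:,0]*b[:,1]-a[:,1]*b[:,0]).sum(),(a*b).sum())
R=np.array([[np.cos(th),-np.sin(th)],[np.sin(th),np.cos(th)]]);t=B.mean(0)-R@A.mean(0)
print('th',th,'t',t,'res',((A@R.T+t)-B).round(4))
P=np.array([[.5356,.2199],[.531,.2752],[.479,.2524],[.5237,.329],[.4658,.3082],[.498,.3733]])
print(((P-t)@R).round(4))
np.savez('tray.npz',R=R,t=t)
E
```

```text
RL [0.5646 0.4247 0.061 ]
RR [0.6151 0.2119 0.061 ]
FR [0.4087 0.1561 0.06  ]
EL [0.4211 0.3792 0.05  ]
ER [0.4698 0.1759 0.05  ]
th 0.2458773561404841 t [0.48627417 0.29044586] res [[-0.0001  0.0019]
 [ 0.0044 -0.0045]
 [-0.0007 -0.0018]
 [-0.0043  0.0072]
 [ 0.0006 -0.0029]]
[[ 0.0307 -0.0804]
 [ 0.0397 -0.0257]
 [-0.0163 -0.0351]
 [ 0.0457  0.0283]
 [-0.0155  0.0222]
 [ 0.0315  0.0775]]
```

The crops give the tray pose (yaw about 0.25). Its corners in the 5x side crop are rear-left (97,392), rear-right (188,67) and front-right (606,98). Next I'll check the clearance to the chest lid on the right and the grey stack behind.

```bash
python3 - <<'E'
from h import *
T=np.load('tray.npz');R=T['R'];t=T['t']
a=env.camera_info('scene');b=env.camera_info('side')
def rr(i,u,v):
    q=np.array(i['R']).T; return -q@np.array(i['t']), q@np.linalg.solve(np.array(i['mtx']),[u,v,1.])
def tri(p,q):
    c,d=rr(a,*p);e,f=rr(b,*q);s=np.linalg.lstsq(np.c_[d,-f],e-c,rcond=None)[0]
    x=c+d*s[0];y=e+f*s[1];return ((x+y)/2).round(3),np.linalg.norm(x-y).round(3)
for n,p,q in(('lidtopL',(273,203),(350,106)),('lidtopL_alt',(273,203),(372,70)),('lidtopR',(183,250),(372,70)),('greycorner_top',(377,190),(152,150)),('orangeTop',(298,223),(275,12))):
    x=tri(p,q);print(n,x,((x[0][:2]-t)@R).round(3))
g=ray(a,372,225,0.0);print('grey base z0',g.round(3),((g[:2]-t)@R).round(3))
# tray lanes
for n,x,y in(('C start',.085,.025),('B',.085,-.03),('A',.07,-.08),('cov',-.15,0)):
    print(n,(R@[x,y]+t).round(4))
im=cv2.imread('pics/side0.png')[55:205,300:430];cv2.imwrite('pics/c3.png',cv2.resize(im,None,fx=4,fy=4,interpolation=2))
s=env.sense();print(((np.array(s['ee_pos'])[:2]-t)@R).round(4))
E
```

```text
lidtopL (array([0.508, 0.111, 0.234]), np.float64(0.009)) [-0.023 -0.179]
lidtopL_alt (array([0.506, 0.082, 0.292]), np.float64(0.086)) [-0.032 -0.207]
lidtopR (array([ 0.505, -0.11 ,  0.235]), np.float64(0.007)) [-0.079 -0.393]
greycorner_top (array([0.713, 0.386, 0.263]), np.float64(0.196)) [0.243 0.037]
orangeTop (array([0.705, 0.061, 0.407]), np.float64(0.008)) [ 0.156 -0.276]
grey base z0 [0.588 0.374 0.   ] [0.119 0.057]
C start [0.5626 0.3354]
B [0.576 0.282]
A [0.5736 0.2299]
cov [0.3408 0.2539]
[-0.2288  0.3178]
```

View pics/c3.png

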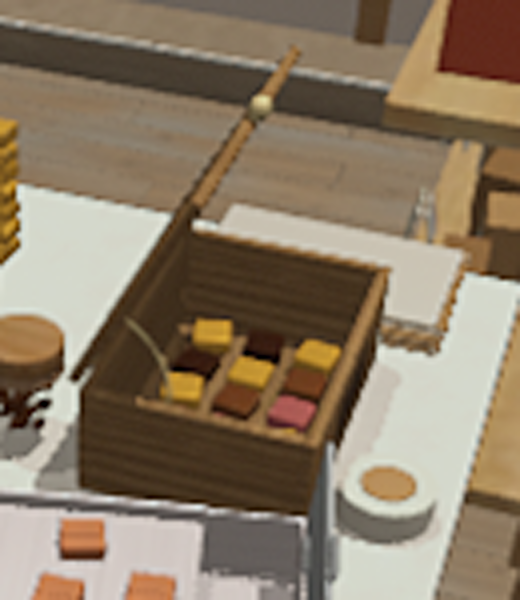

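```bash
python3 - <<'E'
from h import *
T=np.load('tray.npz');R=T['R'];t=T['t']
a=env.camera_info('scene');b=env.camera_info('side')
def rr(i,u,v):
    q=np.array(i['R']).T; return -q@np.array(i['t']), q@np.linalg.solve(np.array(i['mtx']),[u,v,1.])
def tri(p,q):
    c,d=rr(a,*p);e,f=rr(b,*q);s=np.linalg.lstsq(np.c_[d,-f],e-c,rcond=None)[0]
    x=c+d*s[0];y=e+f*s[1];return ((x+y)/2).round(3),np.linalg.norm(x-y).round(3)
for p,q in(((372,228),(245,108)),((376,190),(240,40)),((345,115),(246,108))):
    x=tri(p,q);print(x,((x[0][:2]-t)@R).round(3))
x=ray(b,155,178,.25);print(x,((x[:2]-t)@R).round(3))
E
```

```text
(array([0.714, 0.236, 0.252]), np.float64(0.005)) [ 0.208 -0.108]
(array([0.717, 0.224, 0.395]), np.float64(0.015)) [ 0.208 -0.121]
(array([0.558, 0.362, 0.373]), np.float64(0.122)) [0.087 0.052]
[0.74235611 0.50446379 0.25      ] [0.3   0.145]
```

{"api": "send_rows", "payload": {"delta_pos": [[0, 0, 0], [0, 0, 0], [0, 0, 0], [0, 0, 0], [0, 0, 0], [0, 0, 0], [0, 0, 0], [0, 0, 0], [0, 0, 0], [0, 0, 0]], "rot": [[0, 0, -0.145], [0, 0, -0.145], [0, 0, -0.145], [0, 0, -0.144], [0, 0, 0], [0, 0, 0], [0, 0, 0], [0, 0, 0], [0, 0, 0], [0, 0, 0]], "hand": 14}}

```text
time_s: 1.1
ee_pos: [0.1873, 0.5436, 0.2313]
eef_rot: [[-0.97, -0.244, 0.0], [-0.244, 0.97, 0.0], [-0.0, 0.0, -1.0]]
contact_force: [1.1, 0.1, -1.5]
grip_width: 0.014
grip_force: 0.0
```

{"api": "send_rows", "payload": {"delta_pos": [[-34.5, -32.5, 0], [-34.5, -32.5, 0], [-34.5, -32.5, 0], [-34.5, -32.5, 0], [-34.5, -32.5, 0], [-34.5, -32.5, 0], [-34.5, -32.5, 0], [-34.5, -32.5, 0], [-34.5, -32.5, 0], [0, 0, 40]], "rot": [[0, 0, 0], [0, 0, 0], [0, 0, 0], [0, 0, 0], [0, 0, 0], [0, 0, 0], [0, 0, 0], [0, 0, 0], [0, 0, 0], [0, 0, 0]]}}

```text
time_s: 2.1
ee_pos: [0.5702, 0.334, 0.1984]
eef_rot: [[-0.971, -0.238, 0.018], [-0.238, 0.971, 0.005], [-0.018, 0.001, -1.0]]
contact_force: [0.2, 0.3, 0.9]
grip_width: 0.0133
grip_force: 0.0
```

{"api": "send_rows", "payload": {"delta_pos": [[0, 0, 40], [0, 0, 40], [0, 0, 30], [0, 0, 0], [0, 0, 0], [0, 0, 0], [0, 0, 0], [0, 0, 0], [0, 0, 0], [0, 0, 0]], "rot": [[0, 0, 0], [0, 0, 0], [0, 0, 0], [0, 0, 0], [0, 0, 0], [0, 0, 0], [0, 0, 0], [0, 0, 0], [0, 0, 0], [0, 0, 0]]}}

```text
time_s: 3.1
ee_pos: [0.5602, 0.3362, 0.0819]
eef_rot: [[-0.97, -0.245, 0.001], [-0.245, 0.97, 0.0], [-0.001, 0.0, -1.0]]
contact_force: [-1.0, -0.7, -0.8]
grip_width: 0.0141
grip_force: 0.0
```

```bash
python3 - <<'E'
from h import *
im,i=snap('side','s2.png')
cv2.imwrite('pics/s2c.png',cv2.resize(im[100:290,220:420,::-1],None,fx=3,fy=3,interpolation=2))
T=np.load('tray.npz');s=env.sense();print(s['ee_pos'],((np.array(s['ee_pos'])[:2]-T['t'])@T['R']).round(4))
E
```

```text
[0.56009112 0.33609176 0.08169619] [0.0827 0.0263]
```

View pics/s2c.png

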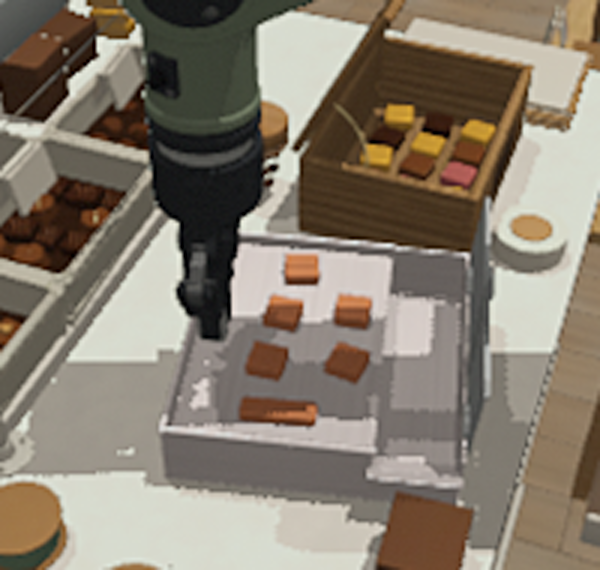

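The view shows the shut-ish fingers behind the left pair at crop (212,330), clear of the rear wall and the bar. Now I'll lower and sweep.

{"api": "send_rows", "payload": {"delta_pos": [[0, 0, 15], [0, 0, 13.5], [0, 0, 0], [0, 0, 0], [5, 0, 0], [10, 0, 0], [10, 0, 0], [10, 0, 0], [10, 0, 0], [10, 0, 0]], "rot": [[0, 0, 0], [0, 0, 0], [0, 0, 0], [0, 0, 0], [0, 0, 0], [0, 0, 0], [0, 0, 0], [0, 0, 0], [0, 0, 0], [0, 0, 0]]}}

```text
time_s: 4.15
ee_pos: [0.5056, 0.3224, 0.0529]
eef_rot: [[-0.97, -0.245, 0.0], [-0.245, 0.97, 0.0], [-0.0, 0.0, -1.0]]
contact_force: [1.3, -0.2, 1.2]
grip_width: 0.0145
grip_force: 0.1
```

{"api": "send_rows", "payload": {"delta_pos": [[10, 0, 0], [10, 0, 0], [10, 0, 0], [10, 0, 0], [10, 0, 0], [10, 0, 0], [10, 0, 0], [0, 0, 0], [0, 0, 0], [0, 0, 0]], "rot": [[0, 0, 0], [0, 0, 0], [0, 0, 0], [0, 0, 0], [0, 0, 0], [0, 0, 0], [0, 0, 0], [0, 0, 0], [0, 0, 0], [0, 0, 0]]}}

```text
time_s: 5.15
ee_pos: [0.4394, 0.3056, 0.053]
eef_rot: [[-0.97, -0.245, 0.001], [-0.245, 0.97, 0.0], [-0.001, 0.0, -1.0]]
contact_force: [0.1, 0.4, 0.2]
grip_width: 0.014
grip_force: 0.0
```

```bash
python3 - <<'E'
from h import *
im,i=snap('side','s3.png')
cv2.imwrite('pics/s3c.png',cv2.resize(im[100:290,220:420,::-1],None,fx=3,fy=3,interpolation=2))
T=np.load('tray.npz');s=env.sense();print(s['ee_pos'],((np.array(s['ee_pos'])[:2]-T['t'])@T['R']).round(4))
E
```

```text
[0.43943042 0.30561855 0.05301151] [-0.0417  0.0261]
```

View pics/s3c.png

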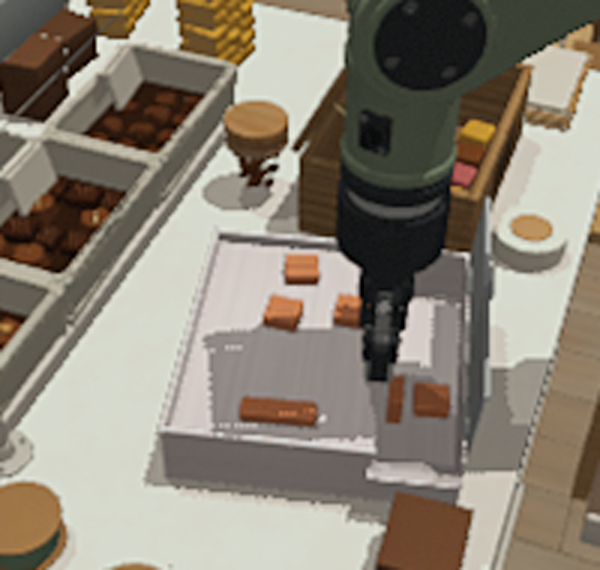

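Both left pralines are in the trough, at crop (396,398) and (432,398), and the bar hasn't moved. Next is the middle lane.

{"api": "send_rows", "payload": {"delta_pos": [[0, 0, -25], [-10, 0, -25], [-30, -10, 0], [-30, -20, 0], [-30, -20, 0], [-24, -6, 0], [0, 0, 0], [0, 0, 25], [0, 0, 15], [0, 0, 10]], "rot": [[0, 0, 0], [0, 0, 0], [0, 0, 0], [0, 0, 0], [0, 0, 0], [0, 0, 0], [0, 0, 0], [0, 0, 0], [0, 0, 0], [0, 0, 0]]}}

```text
time_s: 6.2
ee_pos: [0.5706, 0.2811, 0.0504]
eef_rot: [[-0.969, -0.245, -0.004], [-0.245, 0.97, -0.001], [0.004, -0.0, -1.0]]
contact_force: [-0.4, -0.7, 0.1]
grip_width: 0.014
grip_force: 0.0
```

{"api": "send_rows", "payload": {"delta_pos": [[0, 0, 0], [5, 0, 0], [10, 0, 0], [10, 0, 0], [10, 0, 0], [10, 0, 0], [10, 0, 0], [10, 0, 0], [10, 0, 0], [10, 0, 0]], "rot": [[0, 0, 0], [0, 0, 0], [0, 0, 0], [0, 0, 0], [0, 0, 0], [0, 0, 0], [0, 0, 0], [0, 0, 0], [0, 0, 0], [0, 0, 0]]}}

```text
time_s: 7.2
ee_pos: [0.4895, 0.2605, 0.0529]
eef_rot: [[-0.97, -0.245, 0.0], [-0.245, 0.97, 0.0], [-0.0, 0.0, -1.0]]
contact_force: [0.0, -0.7, -0.6]
grip_width: 0.0139
grip_force: 0.1
```

{"api": "send_rows", "payload": {"delta_pos": [[10, 0, 0], [10, 0, 0], [10, 0, 0], [9, 0, 0], [0, 0, 0], [0, 0, 0], [0, 0, -25], [-10, 0, -25], [-30, -10, 0], [-30, -20, 0]], "rot": [[0, 0, 0], [0, 0, 0], [0, 0, 0], [0, 0, 0], [0, 0, 0], [0, 0, 0], [0, 0, 0], [0, 0, 0], [0, 0, 0], [0, 0, 0]]}}

```text
time_s: 8.2
ee_pos: [0.5296, 0.2405, 0.1045]
eef_rot: [[-0.969, -0.247, 0.004], [-0.247, 0.969, 0.002], [-0.004, 0.001, -1.0]]
contact_force: [1.0, 1.1, -0.8]
grip_width: 0.014
grip_force: 0.0
```

```bash
python3 - <<'E'
from h import *
im,i=snap('side','s4.png')
cv2.imwrite('pics/s4c.png',cv2.resize(im[100:290,220:420,::-1],None,fx=3,fy=3,interpolation=2))
T=np.load('tray.npz');s=env.sense();print(s['ee_pos'],((np.array(s['ee_pos'])[:2]-T['t'])@T['R']).round(4))
E
```

```text
[0.53589458 0.23765166 0.10481693] [ 0.0353 -0.0633]
```

View pics/s4c.png

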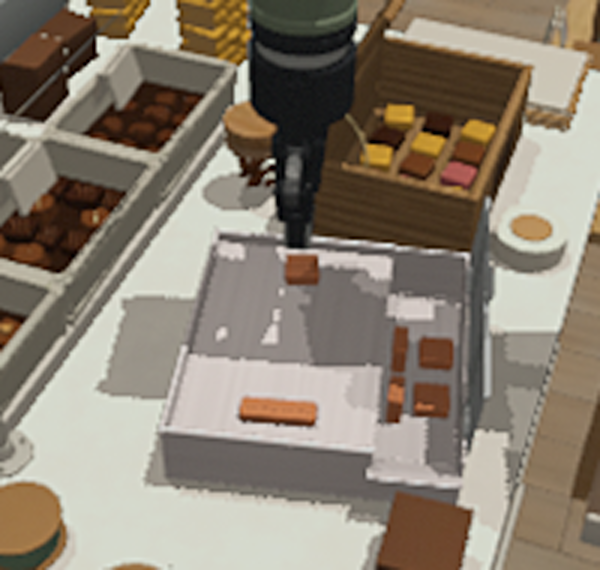

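Four are now in the trough. The last praline is at crop (302,268), and nothing else has moved.

{"api": "send_rows", "payload": {"delta_pos": [[-25, -8, 0], [-20, -7, 0], [0, 0, 0], [0, 0, 20], [0, 0, 20], [0, 0, 11], [0, 0, 0], [5, 0, 0], [10, 0, 0], [10, 0, 0]], "rot": [[0, 0, 0], [0, 0, 0], [0, 0, 0], [0, 0, 0], [0, 0, 0], [0, 0, 0], [0, 0, 0], [0, 0, 0], [0, 0, 0], [0, 0, 0]]}}

```text
time_s: 9.25
ee_pos: [0.5496, 0.2294, 0.0518]
eef_rot: [[-0.97, -0.245, -0.0], [-0.245, 0.97, -0.0], [0.0, 0.0, -1.0]]
contact_force: [0.1, 0.6, -1.0]
grip_width: 0.0138
grip_force: 0.1
```

{"api": "send_rows", "payload": {"delta_pos": [[10, 0, 0], [10, 0, 0], [10, 0, 0], [10, 0, 0], [10, 0, 0], [10, 0, 0], [10, 0, 0], [10, 0, 0], [10, 0, 0], [5, 0, 0]], "rot": [[0, 0, 0], [0, 0, 0], [0, 0, 0], [0, 0, 0], [0, 0, 0], [0, 0, 0], [0, 0, 0], [0, 0, 0], [0, 0, 0], [0, 0, 0]]}}

```text
time_s: 10.25
ee_pos: [0.4572, 0.206, 0.0516]
eef_rot: [[-0.97, -0.245, -0.001], [-0.245, 0.97, -0.0], [0.001, -0.0, -1.0]]
contact_force: [0.4, 0.4, -0.2]
grip_width: 0.0138
grip_force: 0.0
```

```bash
python3 - <<'E'
from h import *
T=np.load('tray.npz');s=env.sense();print(s['ee_pos'],((np.array(s['ee_pos'])[:2]-T['t'])@T['R']).round(4))
E
```

```text
[0.45721746 0.20596516 0.05155889] [-0.0487 -0.0749]
```

{"api": "send_rows", "payload": {"delta_pos": [[0, 0, -35], [0, 0, -35], [0, 0, -35], [0, 10, -35], [20, 15, 0], [22, 15, 0], [22, 15, 0], [22, 10, 0], [22, 10, 0], [0, 0, 0]], "rot": [[0, 0, 0], [0, 0, 0], [0, 0, 0], [0, 0, 0], [0, 0, 0], [0, 0, 0], [0, 0, 0], [0, 0, 0], [0, 0, 0], [0, 0, 0]], "hand": 0}}

```text
time_s: 11.25
ee_pos: [0.3328, 0.2527, 0.1913]
eef_rot: [[-0.969, -0.247, -0.002], [-0.247, 0.969, -0.0], [0.002, 0.0, -1.0]]
contact_force: [0.1, 1.2, 0.1]
grip_width: 0.0003
grip_force: 0.0
```

```bash
python3 - <<'E'
from h import *
im,i=snap('side','s5.png')
cv2.imwrite('pics/s5c.png',cv2.resize(im[100:290,220:420,::-1],None,fx=4,fy=3,interpolation=2)[:, :800])
T=np.load('tray.npz');s=env.sense();print(s['ee_pos'],((np.array(s['ee_pos'])[:2]-T['t'])@T['R']).round(4))
E
```

```text
[0.33462202 0.25267804 0.19171624] [-0.1563  0.0003]
```

View pics/s5c.png

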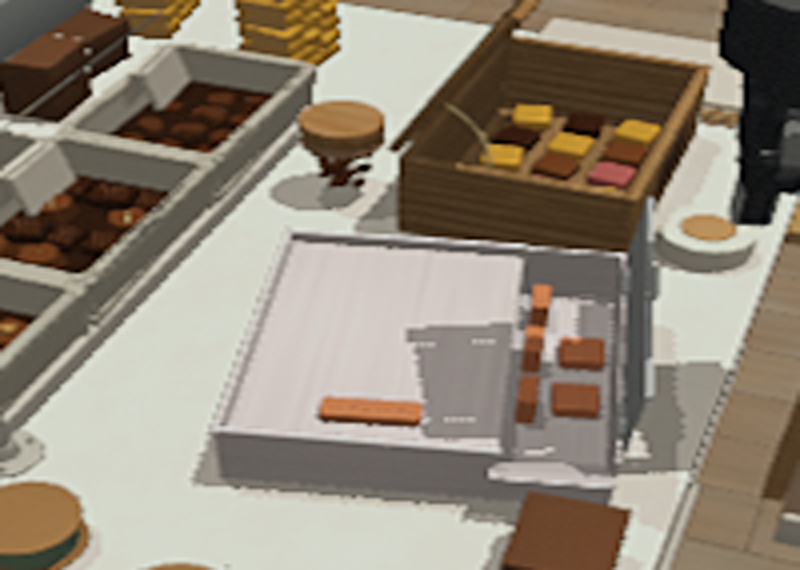

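All five are in the trough and the bar is where it was. The cover stands at crop (640,320) with the shut fingers on its robot side. Next I'll lower and push the cover over along its arc.

{"api": "send_rows", "payload": {"delta_pos": [[0, 0, 35], [0, 0, 35], [0, 0, 17], [0, 0, 0], [-10, 0, 0], [-10, 0, 0], [-8, 0, 0], [-8, 0, 0], [-6, 0, 0], [-6, 0, 0]], "rot": [[0, 0, 0], [0, 0, 0], [0, 0, 0], [0, 0, 0], [0, 0, 0], [0, 0, 0], [0, 0, 0], [0, 0, 0], [0, 0, 0], [0, 0, 0]]}}

```text
time_s: 12.3
ee_pos: [0.3823, 0.2643, 0.1047]
eef_rot: [[-0.97, -0.245, -0.001], [-0.245, 0.97, -0.0], [0.001, -0.0, -1.0]]
contact_force: [-0.8, -1.1, 0.0]
grip_width: -0.0001
grip_force: 0.6
```

{"api": "send_rows", "payload": {"delta_pos": [[-6, 0, 2], [-6, 0, 3], [-5, 0, 3.5], [-5, 0, 4], [-4, 0, 4.5], [-3.5, 0, 5], [-2.5, 0, 5.5], [-2, 0, 5.5], [-1, 0, 5], [-1, 0, 4]], "rot": [[0, 0, 0], [0, 0, 0], [0, 0, 0], [0, 0, 0], [0, 0, 0], [0, 0, 0], [0, 0, 0], [0, 0, 0], [0, 0, 0], [0, 0, 0]]}}

```text
time_s: 13.3
ee_pos: [0.4169, 0.2731, 0.0623]
eef_rot: [[-0.97, -0.245, -0.0], [-0.245, 0.97, 0.0], [0.0, 0.0, -1.0]]
contact_force: [-0.7, -1.3, 0.6]
grip_width: -0.0
grip_force: 0.4
```

```bash
python3 - <<'E'
from h import *
im,i=snap('side','s6.png')
cv2.imwrite('pics/s6c.png',cv2.resize(im[100:290,220:420,::-1],None,fx=3,fy=3,interpolation=2))
T=np.load('tray.npz');s=env.sense();print(s['ee_pos'],((np.array(s['ee_pos'])[:2]-T['t'])@T['R']).round(4),s['contact_force'])
E
```

```text
[0.4170295  0.27321289 0.06220012] [-0.0714  0.0001] [0.24873721 0.36255952 0.12377712]
```

View pics/s6c.png

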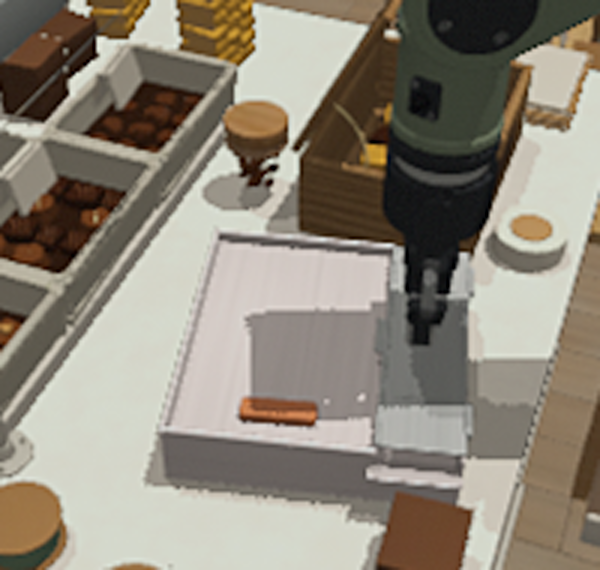

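The cover lies nearly level over the trough. I'll press it down gently until it stops.

{"api": "send_rows", "payload": {"delta_pos": [[-5, 0, -0.5], [-5, 0, 0], [0, 0, 0.7], [0, 0, 0.7], [0, 0, 0.6], [0, 0, 0.5], [0, 0, 0], [0, 0, 0], [0, 0, 0], [0, 0, 0]], "rot": [[0, 0, 0], [0, 0, 0], [0, 0, 0], [0, 0, 0], [0, 0, 0], [0, 0, 0], [0, 0, 0], [0, 0, 0], [0, 0, 0], [0, 0, 0]]}}

```text
time_s: 14.35
ee_pos: [0.4271, 0.2757, 0.062]
eef_rot: [[-0.97, -0.245, 0.001], [-0.245, 0.97, 0.0], [-0.001, -0.0, -1.0]]
contact_force: [-2.1, -0.8, 8.0]
grip_width: 0.0003
grip_force: 3.7
```

{"api": "send_rows", "payload": {"delta_pos": [[0, 0, -10], [0, 0, -30], [0, 0, -40], [0, 0, -40], [20, 0, -20], [30, 0, 0], [30, 0, 0], [30, 0, 0], [0, 0, 0], [0, 0, 0]], "rot": [[0, 0, 0], [0, 0, 0], [0, 0, 0], [0, 0, 0], [0, 0, 0], [0, 0, 0], [0, 0, 0], [0, 0, 0], [0, 0, 0], [0, 0, 0]]}}

```text
time_s: 15.35
ee_pos: [0.3199, 0.2487, 0.2012]
eef_rot: [[-0.969, -0.245, 0.001], [-0.245, 0.969, 0.001], [-0.002, 0.0, -1.0]]
contact_force: [1.4, 0.4, 0.9]
grip_width: -0.0003
grip_force: 0.0
```

```bash
python3 - <<'E'
from h import *
im,i=snap('side','s7.png')
cv2.imwrite('pics/s7c.png',cv2.resize(im[100:340,220:420,::-1],None,fx=2.5,fy=2.5,interpolation=2))
E
```

```text
(no output)
```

View pics/s7c.png

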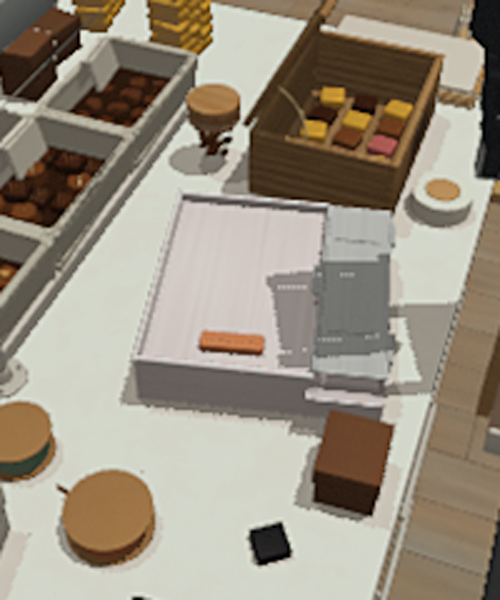

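The cover lies flat over the trough at (352,295), the bar is in place at (232,342), and everything else is undisturbed.

```bash
python3 -c "
from plant import env
print(env.finish_job())"
```

```text
the job is handed in; nothing more can be done
None
```

The five pralines are in the trough and the cover is pushed shut to its stop. The long bar is where it lay, nothing else in view was disturbed, and the job is handed in at about 15.4 s of the 58 s.

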